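Share the microscope's light between eyepieces and camera for the amber resin

ROBOT

A 6-joint arm with a two-finger parallel gripper is mounted at the origin on the work surface. World frame = base frame: x ahead of the robot, y to its left, z up, the work surface at z = 0. Lengths are in m, angles in rad, forces in N, time in s.
With the tool pointing down it reaches from about 0.275 to 0.75 m from the base axis. Payload 10.2 kg.
Tool frame: the origin (TCP) lies midway between the tips of the shut fingers; the grasp point (between the pads) lies 19 mm behind it (env.hold_point_z is the distance from the TCP to the grasp point, in m); x points along the fingers, z is the direction in which the jaws open and shut, and the axes are right-handed (so a half turn about x gives the same grasp; the last joint's range is limited). The gripper opens to 85 mm and grips with 20 to 120 N. Pads are 22 mm wide; open, the fingers measure 114 mm over their backs; the gripper's body (76 mm by 85 mm) begins 54 mm behind the grasp point. The pads swing forward as they close: fully open they stand 13 mm farther back than shut.
Start: joints at [-1.41, 0.313, 1.498, -0, 1.331, -0.223], TCP at [0.197, -0.487, 0.231] pointing down, gripper open.
Joint ranges: [-2.94, 2.94], [-0.97, 2.17], [0.19, 2.56], [-1.23, 4.37], [0.02, 3.11], [-2.88, 2.88]. Speed limits (rad/s): [2.39, 2.39, 3.01, 3.14, 3.14, 3.14].

INTERFACE

Orientations are given as a unit quaternion [x, y, z, w].
In Python, from bench import env, kinematics, monitor, eyes, job gives the robot as it stands. The module is installed in compiled form; this text tells all that it offers. Calls block until the motion is done:
- env.reach(position, orientation): joint-space move of the TCP to a pose.
- env.movel(position, velocity=0.15, frame=None, guard=None): straight line of the TCP; frame=None keeps the orientation; velocity is the mean speed in m/s. With guard (N) it stops when the force on the tool has changed by that much, and returns True; else False.
- env.set_joints(angles): joint-space move.
- env.release() and env.close_gripper(effort=None): open the fingers fully, or close them until they stop; effort is the grip in N (None keeps the last).
- env.hold(seconds).
- kinematics.ik(position, orientation): joint angles nearest the present ones, or None.
- monitor.sense(): the state.
- eyes.grab_frame(name): name is "side" or "top"; returns a dict with "frame" (420x560x3 uint8, red, green, blue), "mtx" (3x3 intrinsics, pixels), "k1" (the pictures are not rectified: a ray, as slopes to the right and down, at radius r is drawn at 1 + k1 r^2 times it, then the intrinsics apply), "view" (4x4, takes a point from world to camera coordinates). Camera axes: x right, y down, z forward; pixel columns grow to the right and rows downward; lengths in m; the calibration is good to about 2 mm. A picture is of the moment at which its call begins. There is no depth.
A pose or a line that the arm cannot do raises env.MotionError and nothing moves.
- job.hand_in(): hands the job in, once; it reports no verdict.
The state is a dict: "clock": time; "joints": joint angles; "qvel": joint speeds; "joint_efforts": joint torques, N m; "position": TCP position; "ee_rot": TCP orientation; "contact_force": force on the tool from outside, world axes, zero at the start; "ft_torque": the same for the moment, N m; "finger_gap": opening from 0.0 (shut) to 1.0 (fully open).
Only numpy, scipy, OpenCV 4.12 (cv2) and the standard library are available. Lean on these libraries where they do the work, as an engineer would, in place of code of your own. Each camera call takes 0.05 s, during which the arm holds its last target. There are 200 camera calls.

TASK

Set the stereo microscope up so that the amber resin can be viewed and photographed at once: draw the light-path rod in the side of its head out to the middle click, which shares the light between eyepieces and camera, and swing the spot lamp in over the stage as far as its stop. Move the tray of white resin from the stage to a free place on the cork mat, and lay the tray of amber resin flat on the stage in its stead, centred under the lens, keeping both trays level. Do not knock the microscope's head, and leave the brown sample and the other things on the desk where they are.

Things in the scene. Friction and masses are not known exactly. Their poses are not given: they have to be found in the camera images.
- microscope: stand of the stereo microscope, fixed: grey base plate (the stage) 240 (x) x 200 (y) x 22 mm; origin under its centre, x to the back, y left, z up, eyepieces to its -x. Column 32 mm thick, 420 mm high, at x +90. On the left a 60 x 70 mm lug, as high as the plate, with the 18 mm lamp post at x +60, y +150
- stage_centre (a point): point on top of the base plate (22 mm above the desk) under the lens, at x -20, y 0 of the stand: centre of a white disc 95 mm across, flush in the plate. A tray lies right when its centre is here. Axes as the stand's
- microscope_head: fixed optics over the stage, origin and axes of microscope (mm). Black ring light 72 across at x -20, underside z 149; body up to 94 across to z 236; head block x -70 to +46, y -50 to +50, z 235 to 291; camera on a tube on it at x +15, 50 square, up to z 414; focus knobs 48 across at x +72, z 215, out to y -68 and +68. A tool reaching the stage must lean in from the front or a side
- eyepieces (a point): midway between the ends of the two eyepieces, 341 mm above the desk: tubes 39 mm thick, side by side (100 mm over both), rising at 45 degrees from the head block toward the microscope's -x
- light_rod (a joint): light-path rod in the right (-y) side of the head block, sliding level along the microscope's -y, in m: 0 = fully in (its start), 0.012 = middle click, 0.024 = fully out. A spring detent holds each of these three places: about 9 N drives it out of any of them; left within 5 mm of the middle it snaps there by itself
- rod_knob (a point): middle of the rod's knob, 262 mm above the desk: black cylinder with a yellow ring, 17 mm thick, 26 mm long, lying along the microscope's y; moves with the rod, which is 8 mm thick. Fully in, its inner end is 33 mm from the head block's side; the block's top is 29 mm above its axis. Axes as the stand's
- spot_lamp (a joint): swing arm of the spot lamp, about the upright post, in rad, counter-clockwise from above: 0 = parked out to the left, 1.3 = against its stop, aimed at the stage. It stays where it is left; about 1 N at the pin moves it
- lamp_grip (a point): on the orange grip pin of the lamp, 160 mm above the desk, 137 mm from the pivot's axis: upright pin 14 mm thick, top at 177 mm, free above 150 mm. The black and silver lamp housing, up to 43 mm thick and 60 mm long, is below it
- lamp_pivot (a point): point on the vertical axis about which the lamp swings, at z 160 mm
- white_tray: open black sample tray with ten white-cream resin tears stuck in it, 44 (its x) x 100 (its y) x 22 mm, walls 3 mm, 0.14 kg (may vary); origin at the centre of its underside. At first it lies on the stage, its axes roughly as the microscope's, so its length runs from left to right
- amber_tray: the same tray with amber-orange resin tears; at first on the cork mat, its axes roughly as the mat's
- brown_tray: the same tray with dark brown beans, on the cork mat: a bystander
- cork_mat: cork mat fixed on the desk, 270 (its x) x 180 (its y) x 4 mm, origin under its centre. Three places for trays, at x -80, 0 and +80 mm; the two trays lie at 0 and +80, either way round, and the -80 place (nearest the robot) is free
- dropper_bottle: bystander: amber glass dropper bottle 40 mm across, 106 mm high; origin at its foot
- flacon: bystander: square glass perfume flacon with black cap, 32 x 62 mm, 115 mm high; origin at its foot
- candle: bystander: candle in a black glass, 72 mm across, 88 mm high; origin at its foot
- stopper_jar: bystander: small white jar with a silver lid, 58 mm across, 54 mm high; origin at its foot
- blotter_stand: bystander: dark steel disc 68 mm across, 28 mm high, holding five paper smelling strips up to 155 mm high; origin at its foot

How it is judged:
By the outcome, as a careful person would: the job done as asked, in the order asked, and still so for the second after the job is handed in, with the robot touching nothing.
It also fails if it takes over 67 s, if anything falls off the work surface, if the arm or the gripper's body presses on something with over 40 N, if the wrist force passes 120 N, or if a joint passes its speed limit or range.

## Working session

There is one attempt and no reset: what is moved stays moved. The work goes in short steps, each a Python script; the robot and the scene stay as the last script left them, time stands still between calls to the robot, and variables do not carry over. Pictures are saved under pics/ and viewed, about 8 in all and at most 12, crops included, and the job is handed in when it is done.

```bash
mkdir -p pics; python3 - <<'E'
from bench import env,monitor,eyes
import cv2,numpy as np
for n in("side","top"):
    f=eyes.grab_frame(n); cv2.imwrite(f"pics/{n}0.png",cv2.resize(f["frame"][:,:,::-1],(800,600),interpolation=cv2.INTER_CUBIC))
    print(n,f["mtx"].tolist(),f["k1"],np.round(f["view"],4).tolist())
s=monitor.sense();print(s["clock"],s["position"],s["ee_rot"],env.hold_point_z)
E
```

```text
side [[415.4984198235691, 0.0, 281.58853774396556], [0.0, 415.4984198235691, 206.26567576965414], [0.0, 0.0, 1.0]] 0.011429423661158997 [[0.9924, -0.1231, -0.005, -0.5633], [-0.0794, -0.6081, -0.7899, 0.2196], [0.0942, 0.7842, -0.6133, 0.9823], [0.0, 0.0, 0.0, 1.0]]
top [[532.966103553011, 0.0, 280.1784061355174], [0.0, 532.966103553011, 209.50828721343757], [0.0, 0.0, 1.0]] -0.10972392205869388 [[-0.013, -0.9999, -0.0027, 0.0732], [-0.979, 0.0133, -0.2035, 0.5914], [0.2035, -0.0, -0.9791, 1.5659], [0.0, 0.0, 0.0, 1.0]]
0.1 [ 0.19653807 -0.48656956  0.23077731] [ 0.39578443  0.58646396 -0.39514013  0.58590015] 0.0187
```

View pics/side0.png

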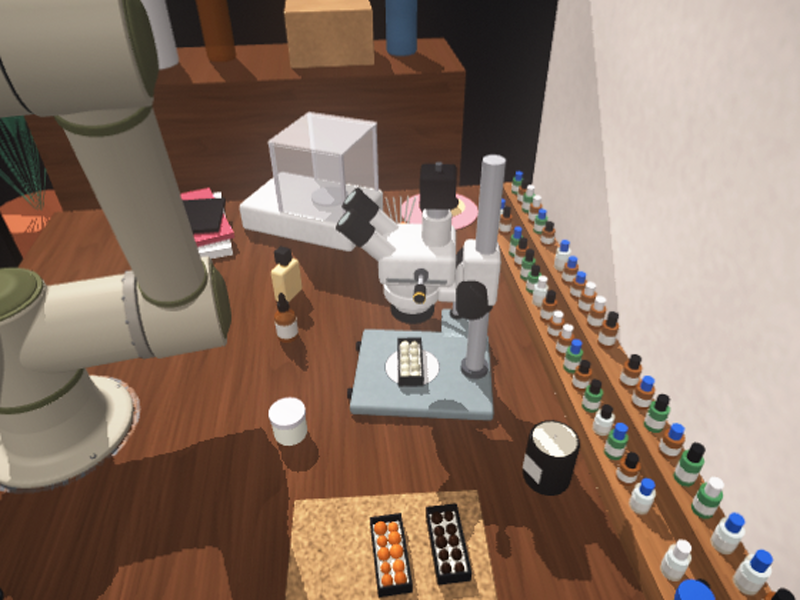

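View pics/top0.png

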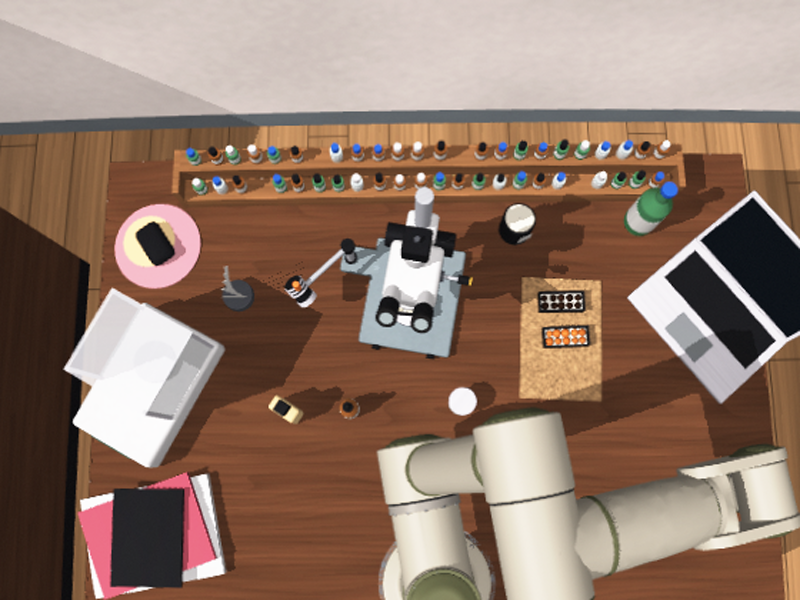

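The side view shows the microscope with the white tray on its stage (410,362). The mat carries amber (390,553) and brown (448,543). In the top view the lamp is parked at (300,290), the rod knob is at (466,281), and the mat spans about (523,278) to (601,401). I'll zoom in for accurate pixels.

```bash
cat > h.py <<'E'
from bench import env,kinematics,monitor,eyes,job
import cv2,numpy as np
from scipy.optimize import least_squares
from scipy.spatial.transform import Rotation as R
def proj(f,P):
    P=np.atleast_2d(P); V=f["view"]; c=P@V[:3,:3].T+V[:3,3]; s=c[:,:2]/c[:,2:]
    s=s*(1+f["k1"]*(s**2).sum(1,keepdims=True)); M=f["mtx"]
    return s*[M[0,0],M[1,1]]+M[:2,2]
def unproj(f,uv,z):
    return least_squares(lambda p:(proj(f,[p[0],p[1],z])-uv).ravel(),[0.5,0]).x
def crop(f,n,x0,y0,x1,y1,k):
    cv2.imwrite(f"pics/{n}.png",cv2.resize(f["frame"][y0:y1,x0:x1,::-1],None,fx=k,fy=k,interpolation=cv2.INTER_CUBIC))
E
python3 - <<'E'
from h import *
T=eyes.grab_frame("top");S=eyes.grab_frame("side")
crop(T,"t1",190,125,430,290,3.33)
crop(S,"s1",180,90,380,290,3)
import pickle;pickle.dump((T,S),open("f0.pkl","wb"))
E
```

```text
(no output)
```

View pics/t1.png

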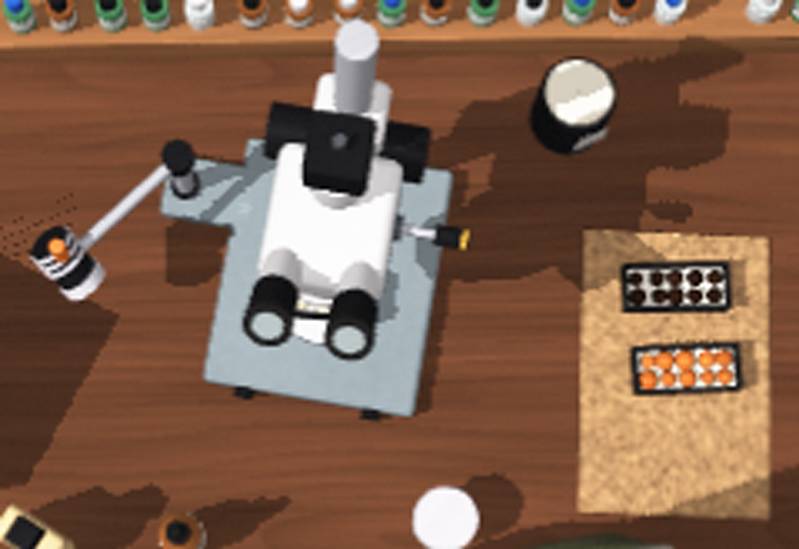

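View pics/s1.png

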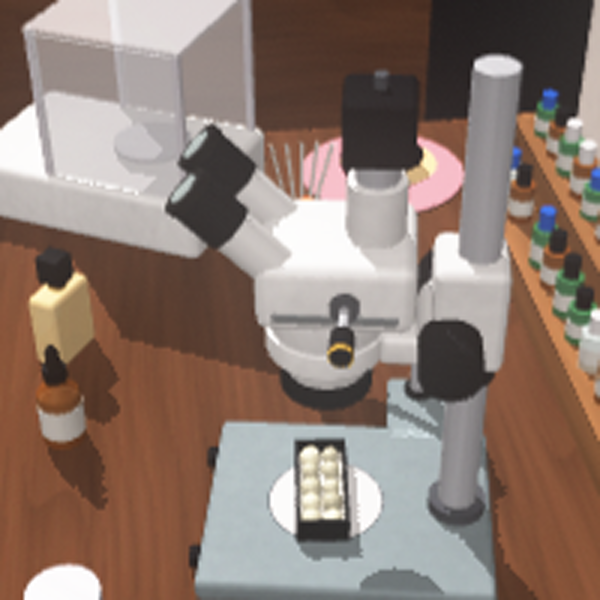

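```bash
python3 - <<'E'
from h import *
import pickle;T,S=pickle.load(open("f0.pkl","rb"))
t=lambda p:np.array([190,125])+(np.array(p)+.5)/3.33-.5
s=lambda p:np.array([180,90])+(np.array(p)+.5)/3-.5
obs=[(T,t((205,380)),(-120,100,22)),(T,t((413,414)),(-120,-100,22)),(T,t((452,169)),(120,-100,22)),(T,t((356,40)),(90,0,420)),
(S,s((226,423)),(-120,100,22)),(S,s((198,582)),(-120,-100,22)),(S,s((495,585)),(120,-100,22)),(S,s((326,499)),(-20,0,22)),(S,s((496,65)),(90,0,420))]
def W(p,m):
    c,n=np.cos(p[2]),np.sin(p[2]);m=np.array(m)/1e3
    return np.array([p[0]+c*m[0]-n*m[1],p[1]+n*m[0]+c*m[1],m[2]])
r=lambda p:np.concatenate([proj(f,W(p,m))[0]-uv for f,uv,m in obs])
o=least_squares(r,[.6,0,-.1],loss="soft_l1");print(o.x,np.round(r(o.x).reshape(-1,2),1).tolist())
p=o.x
for n,m in dict(stage=(-20,0,22),knob=(0,-96,262),lamppiv=(60,150,160)).items(): print(n,W(p,m))
k=least_squares(lambda x:np.r_[proj(T,x)[0]-t((452,238)),proj(S,x)[0]-s((341,345))],[.6,0,.26]);print("knob tri",k.x,k.fun)
print("grip",unproj(T,t((57,246)),.177),"post",unproj(T,t((178,150)),.16))
def rect(f,uv,z,L):
    q=np.array([unproj(f,x,z) for x in uv]);d=(q[1]-q[0]+q[2]-q[3]);print(L,q.mean(0),np.linalg.norm(q[0]-q[1]),np.linalg.norm(q[1]-q[2]),"dir01",np.arctan2(d[1],d[0]));return q
rect(T,[t(x) for x in[(583,230),(769,236),(770,519),(578,512)]],.004,"mat")
rect(T,[t(x) for x in[(631,345),(737,341),(741,388),(635,393)]],.026,"amber")
rect(T,[t(x) for x in[(622,264),(728,263),(731,308),(623,310)]],.026,"brown")
rect(S,[s(x) for x in[(296,440),(346,439),(349,536),(297,538)]],.044,"white")
for n,uv,z in[("jar",(446,518),.054),("candle",(577,90),.088)]: print(n,unproj(T,t(uv),z))
E
```

```text
[ 0.61010704  0.04140543 -0.17897144] [[-1.6, -0.2], [-0.2, 0.2], [-0.4, -0.4], [-1.0, -0.0], [-1.5, -1.3], [-1.4, 1.1], [1.4, 4.1], [-0.1, 0.4], [0.6, 1.0]]
stage [0.59042649 0.04496578 0.022     ]
knob [ 0.59301735 -0.05306119  0.262     ]
lamppiv [0.69585131 0.17832847 0.16      ]
knob tri [ 0.58528918 -0.0560794   0.26620298] [-0.01014385 -0.27584581 -0.19847594  0.0556686 ]
grip [0.60295276 0.27402247] post [0.69153666 0.17168415]
mat [ 0.51297827 -0.28669147] 0.18000136713205597 0.2710970282452754 dir01 -1.621117349365331
amber [ 0.51460312 -0.29218356] 0.10026390844830652 0.04445556912856041 dir01 -1.5441388180476299
brown [ 0.59129215 -0.28698213] 0.1009485348828999 0.04328316181464059 dir01 -1.5703205763761607
white [0.58648968 0.03998277] 0.04365418145103266 0.1157499754648821 dir01 -0.08769456568315587
jar [ 0.37603923 -0.06169724]
candle [ 0.76515737 -0.19198769]
```

```bash
cat >> h.py <<'E'
MIC=(0.6101,0.0414,-0.179); KNOB=np.array([.584,-.0545,.262]); PIV=np.array([.695,.1765]); GRIP=np.array([.603,.274])
def W(m,p=MIC):
    c,n=np.cos(p[2]),np.sin(p[2]);m=np.array(m)/1e3
    return np.array([p[0]+c*m[0]-n*m[1],p[1]+n*m[0]+c*m[1],m[2]])
def ori(head,tilt,flip=1,roll_h=True):
    """tool points along heading (world angle), tilt rad from vertical-down; jaws horizontal"""
    a=np.array([np.cos(head)*np.sin(tilt),np.sin(head)*np.sin(tilt),-np.cos(tilt)])
    z=flip*np.array([-np.sin(head),np.cos(head),0]); return R.from_matrix(np.c_[a,np.cross(z,a),z]).as_quat()
def tcp(g,q): return np.asarray(g)+env.hold_point_z*R.from_quat(q).as_matrix()[:,0]
E
cat > chk.py <<'E'
from h import *
d=np.deg2rad
def clear(g,q):
    M=R.from_quat(q).as_matrix(); P=[]
    for b in np.linspace(54,260,12):
        for t in np.linspace(0,2*np.pi,24,endpoint=False): P.append((-b,50*np.cos(t),50*np.sin(t)))
    for b in(-19,0,25,54):
        for y in(-11,11):
            for z in(-57,57): P.append((-b,y,z))
    P=np.array(P)/1e3@M.T+g
    c,s=np.cos(MIC[2]),np.sin(MIC[2]); D=(P-[MIC[0],MIC[1],0]); X=np.c_[c*D[:,0]+s*D[:,1],-s*D[:,0]+c*D[:,1],D[:,2]]*1e3
    def box(l,h): q=np.maximum(np.maximum(np.array(l)-X,X-np.array(h)),-99);return np.linalg.norm(np.maximum(q,0),axis=1).min()
    v=[box((-70,-50,235),(46,50,291)),box((-67,-47,149),(27,47,236)),box((-10,-25,291),(40,25,414)),box((48,-68,191),(96,68,239)),box((74,-16,0),(106,16,420))]
    t=np.linspace(0,110,12)
    e=min(np.linalg.norm(X-[-70-k*.707,y,270+k*.707],axis=1).min() for k in t for y in(-30,30))-20
    return min(v+[e]), P[:,2].min()*1e3
E
python3 - <<'E'
from chk import *
def test(n,g,h,t):
    for f in(1,-1):
        q=ori(d(h),d(t),f);j=kinematics.ik(tcp(g,q),q)
        if j is not None: print(n,h,t,f,np.round(j,2),np.round(clear(np.array(g),q),0))
for t in(0,20,35): test("rod",W((-9,-99,262)),79.75,t)
for t in(40,50,60): test("stage",W((-20,-35,44)),79.75,t)
for t in(40,50): test("mat",(.427,-.318,.026),87,t); test("amb",(.51,-.327,.026),91,t)
r=GRIP-PIV
for h in(-100,-60,-30,0,30):
  for t in(25,45,60):
    for a in(0,.65,1.3):
        g=PIV+R.from_euler("z",a).as_matrix()[:2,:2]@r; test(f"lamp{a}",(*g,.172),h,t)
E
```

```text
rod 79.75 0 -1 [-0.29  0.44  1.28 -0.    1.42 -0.11] [ 20. 243.]
rod 79.75 20 1 [-0.43  0.45  1.31  0.34  1.48  2.84] [ 17. 240.]
rod 79.75 20 -1 [-0.43  0.45  1.31  0.34  1.48 -0.3 ] [ 17. 240.]
rod 79.75 35 1 [-0.52  0.48  1.34  0.57  1.56  2.72] [ 18. 240.]
rod 79.75 35 -1 [-0.52  0.48  1.34  0.57  1.56 -0.42] [ 18. 240.]
stage 79.75 40 1 [-0.45  0.74  1.57  0.74  1.16  2.45] [ 9. 22.]
stage 79.75 40 -1 [-0.45  0.74  1.57  0.74  1.16 -0.69] [ 9. 22.]
stage 79.75 50 1 [-0.5   0.8   1.57  0.86  1.28  2.34] [23. 23.]
stage 79.75 50 -1 [-0.5   0.8   1.57  0.86  1.28 -0.8 ] [23. 23.]
stage 79.75 60 1 [-0.54  0.87  1.55  0.97  1.4   2.25] [36. 25.]
stage 79.75 60 -1 [-0.54  0.87  1.55  0.97  1.4  -0.89] [36. 25.]
mat 87 40 1 [-1.03  0.86  1.39  0.37  1.51  2.02] [338.   4.]
mat 87 40 -1 [-1.03  0.86  1.39  0.37  1.51 -1.12] [338.   4.]
amb 91 40 1 [-0.92  0.99  1.1   0.39  1.63  2.11] [328.   4.]
amb 91 40 -1 [-0.92  0.99  1.1   0.39  1.63 -1.03] [328.   4.]
mat 87 50 1 [-1.05  0.94  1.31  0.43  1.67  2.01] [335.   5.]
mat 87 50 -1 [-1.05  0.94  1.31  0.43  1.67 -1.14] [335.   5.]
amb 9
[... 4316 characters left out ...]
1 [-0.11  0.35  1.72  0.38  0.74  0.7 ] [-18. 150.]
lamp0 30 45 1 [ 0.16  0.42  1.76  0.92  0.32 -2.73] [ 20. 151.]
lamp0 30 45 -1 [0.16 0.42 1.76 0.92 0.32 0.42] [ 20. 151.]
lamp0.65 30 45 -1 [-0.    0.31  1.94  1.14  0.4   0.08] [-13. 151.]
lamp1.3 30 45 -1 [-0.2   0.31  1.95  1.14  0.54 -0.07] [-15. 151.]
lamp0 30 60 1 [0.13 0.44 1.91 2.12 0.4  2.34] [ 30. 153.]
lamp0 30 60 -1 [ 0.13  0.44  1.91  2.12  0.4  -0.8 ] [ 30. 153.]
lamp0.65 30 60 1 [-0.05  0.34  2.08  2.    0.55  2.34] [ 24. 153.]
lamp0.65 30 60 -1 [-0.05  0.34  2.08  2.    0.55 -0.81] [ 24. 153.]
lamp1.3 30 60 1 [-0.27  0.34  2.07  1.77  0.68  2.42] [ -3. 153.]
lamp1.3 30 60 -1 [-0.27  0.34  2.07  1.77  0.68 -0.73] [ -3. 153.]
```

```bash
python3 - <<'E'
from chk import *
ym=np.array([-np.sin(MIC[2]),np.cos(MIC[2]),0])
q=ori(d(79.75),d(25),-1); a=R.from_quat(q).as_matrix()[:,0]
g=KNOB-.003*ym; p=tcp(g,q)
st=lambda:(lambda s:print(round(s["clock"],2),np.round(s["position"],4),"gap",round(s["finger_gap"],3),"F",np.round(s["contact_force"],1)))(monitor.sense())
env.reach(p-.085*a,q); st()
print(env.movel(p,.12,guard=12)); st()
env.close_gripper(30); st()
p=monitor.sense()["position"]
env.movel(p-.012*ym,.03); st()
env.hold(.1)
T=eyes.grab_frame("top");S=eyes.grab_frame("side")
im=np.hstack([cv2.resize(T["frame"][130:250,250:390,::-1],(420,360),interpolation=cv2.INTER_CUBIC),cv2.resize(S["frame"][130:270,220:370,::-1],(380,360),interpolation=cv2.INTER_CUBIC)])
cv2.imwrite("pics/rod1.png",im)
E
```

```text
2.2 [ 0.5783 -0.0859  0.3219] gap 1.0 F [-0.7  0.5 -0.7]
False
3.06 [ 0.5851 -0.0501  0.2457] gap 0.998 F [-0.1  0.5  0.2]
3.69 [ 0.5873 -0.0504  0.2455] gap 0.183 F [16.  -1.5 -2.9]
4.26 [ 0.5853 -0.0616  0.2455] gap 0.185 F [ 2.3  5.  -1.3]
```

View pics/rod1.png

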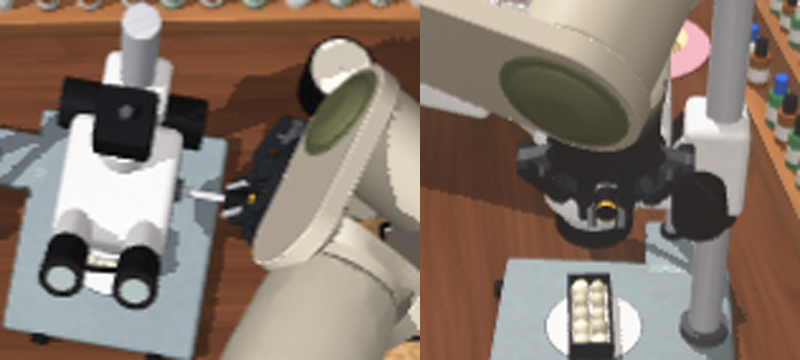

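The rod knob is gripped and has moved out 11 mm: the exposed rod is longer at (205,196) in the top half. I'll release it, then go round the front to the lamp and push its pin with shut fingertips.

```bash
cat >> h.py <<'E'
YM=np.array([-np.sin(MIC[2]),np.cos(MIC[2]),0]); d=np.deg2rad
def st(*a): s=monitor.sense();print(*a,round(s["clock"],2),np.round(s["position"],4),"gap",round(s["finger_gap"],3),"F",np.round(s["contact_force"],1))
def down(yaw,flip=1): return ori(yaw,0,flip)
E
cat > lamp.py <<'E'
from h import *
r=GRIP-PIV; r=r/np.linalg.norm(r)*.137
def pose(a,back):
    pin=PIV+R.from_euler("z",a).as_matrix()[:2,:2]@r
    h=d(-112+50*a/1.3); q=ori(h,d(45),1)
    return np.array([*(pin-back*np.array([np.cos(h),np.sin(h)])),.160]),q
E
python3 - <<'E'
from lamp import *
env.release(); st()
a=R.from_quat(monitor.sense()["ee_rot"]).as_matrix()[:,0]
p0=monitor.sense()["position"]
env.movel(p0-.09*a,.2)
p,q=pose(0,.055)
try:
    env.reach((.33,-.1,.36),ori(d(75),d(10),-1)); st()
    S=eyes.grab_frame("side");T=eyes.grab_frame("top")
    im=np.hstack([cv2.resize(T["frame"][130:250,250:390,::-1],(420,360),interpolation=cv2.INTER_CUBIC),cv2.resize(S["frame"][130:270,220:370,::-1],(380,360),interpolation=cv2.INTER_CUBIC)])
    cv2.imwrite("pics/rod2.png",im)
    print(kinematics.ik(p,q),[kinematics.ik(*pose(x,.013)) is not None for x in np.arange(0,1.45,.2)])
except env.MotionError as e: print(e)
env.close_gripper(20); st()
E
```

```text
5.13 [ 0.5852 -0.0623  0.2455] gap 1.004 F [ 0.1  0.1 -0.5]
6.72 [ 0.3306 -0.1001  0.3597] gap 1.002 F [0.6 0.6 0.7]
None [True, True, True, True, True, True, True, True]
7.58 [ 0.33 -0.1   0.36] gap -0.001 F [-0.5  0.3 -0.1]
```

View pics/rod2.png

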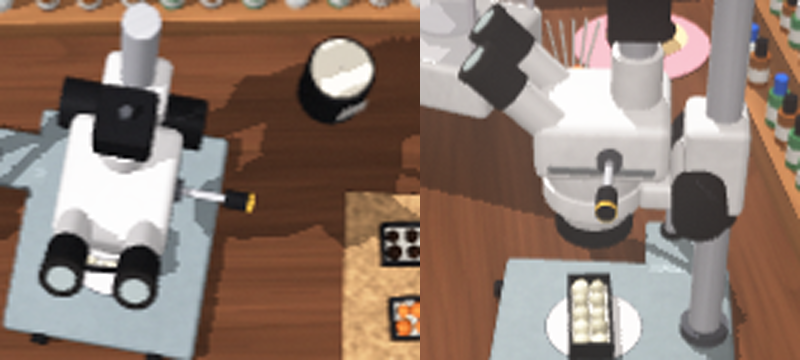

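The rod ring moved from raw (328.7,196.8) to (333.3,197.7), about 12 mm, so it is at the middle click. Now the lamp.

```bash
sed -i 's/-112+50\*a\/1.3/-98+36*a\/1.3/' lamp.py; python3 - <<'E'
from lamp import *
ok=lambda p,q:kinematics.ik(p,q) is not None
for b in(.06,.05,.045,.04):
    p,q=pose(0,b)
    if ok(p,q) and ok(p+[0,0,.09],q): break
print(b, ok(p,q))
if not ok(p,q): raise SystemExit
try:
    env.reach((.36,.2,.36),ori(d(-40),d(10),1)); st("mid")
    env.reach(p+[0,0,.09],q); st("over")
    print(env.movel(p,.15,guard=8)); st("low")
    for a in np.arange(0,1.11,.1):
        P,Q=pose(a,.013)
        if env.movel(P,.12,frame=Q,guard=10): st("guard %.2f"%a); break
    st("end")
except env.MotionError as e: print(e); st()
T=eyes.grab_frame("top"); crop(T,"lamp1",140,110,350,290,3)
E
```

```text
0.045 True
mid 8.86 [0.3603 0.1994 0.3599] gap -0.003 F [-0.4 -0.2 -0.7]
over 10.26 [0.6076 0.3199 0.2515] gap 0.001 F [ 1.  -0.6  1.2]
False
low 11.01 [0.6076 0.3207 0.1618] gap 0.004 F [-0.3 -0.3 -0.1]
guard 1.10 14.3 [0.5583 0.156  0.1592] gap -0.002 F [-6.5 14.2  3.4]
end 14.3 [0.5583 0.156  0.1592] gap -0.002 F [-6.5 14.2  3.4]
```

View pics/lamp1.png

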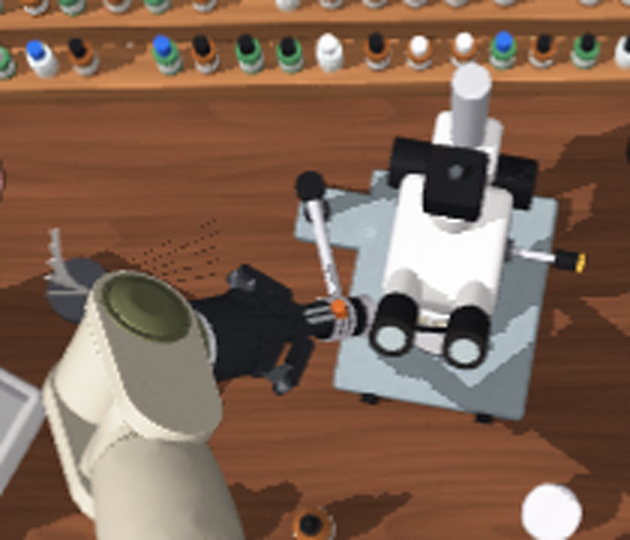

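The pin, at crop (340,308), is being pushed and the guard tripped. I'll compute the angle to see whether it is at its stop.

```bash
python3 - <<'E'
from lamp import *
f=eyes.grab_frame("top")
def pin(f,x0,x1,y0,y1):
    hsv=cv2.cvtColor(f["frame"],cv2.COLOR_RGB2HSV); m=cv2.inRange(hsv,(5,170,150),(16,255,255)); m[:y0]=0;m[y1:]=0;m[:,:x0]=0;m[:,x1:]=0
    ys,xs=np.nonzero(m); return np.array([xs.mean(),ys.mean()]),len(xs)
import pickle;T0,_=pickle.load(open("f0.pkl","rb"))
a=[]
for F,b in((T0,(195,220,190,215)),(f,(240,270,200,225))):
    uv,n=pin(F,*b); g=unproj(F,uv,.172); r_=g-PIV; a.append(np.arctan2(r_[1],r_[0])%(2*np.pi)); print(uv,n,g,np.linalg.norm(r_),a[-1])
print("swing",a[1]-a[0])
E
```

```text
[207.04 199.4 ] 25 [0.60152992 0.27390583] 0.13499833859694235 2.3355780411672633
[252.65 212.55] 20 [0.56143608 0.1435051 ] 0.1375790076791205 3.383778335684555
swing 1.048200294517292
```

The swing is about 1.05 rad, short of 1.3, so I'll ease off and push on.

```bash
python3 - <<'E'
from lamp import *
P,Q=pose(1.1,.03); env.movel(P,.12,frame=Q); st("back")
for a in np.arange(1.1,1.46,.06):
    P,Q=pose(a,.013)
    g=env.movel(P,.05,frame=Q,guard=9); st(f"{a:.2f} {g}")
    if g: break
f=eyes.grab_frame("top")
hsv=cv2.cvtColor(f["frame"],cv2.COLOR_RGB2HSV); m=cv2.inRange(hsv,(5,170,150),(16,255,255))[200:235,235:290]
ys,xs=np.nonzero(m); g=unproj(f,(xs.mean()+235,ys.mean()+200),.172)-PIV; print(g+PIV,np.linalg.norm(g),np.arctan2(g[1],g[0])%6.2832-2.3356)
E
```

```text
back 14.67 [0.5523 0.1666 0.16  ] gap 0.002 F [ 0.2 -0.2 -0.4]
1.10 True 14.97 [0.5566 0.1556 0.1597] gap 0.006 F [-4.6  7.4  4. ]
[0.56143608 0.1435051 ] 0.1375790076791205 1.048193028504969
```

The lamp stands firm twice at the same pixel. Its tangent direction (-76°) points at the stage centre (-73.5°), so this looks like the stop, with the lamp having started at about 0.25 rad. Next I refine the white tray and get round to the right side.

```bash
python3 - <<'E'
from h import *
import pickle;T,S=pickle.load(open("f0.pkl","rb"))
s=lambda p:np.array([180,90])+(np.array(p)+.5)/3-.5
q=np.array([unproj(S,s(x),z) for x,z in[((296,440),.044),((346,439),.044),((349,536),.022),((297,538),.022)]])
fm,nm=q[:2].mean(0),q[2:].mean(0);v=fm-nm;print("white",q.mean(0),np.linalg.norm(v),"yaw",np.arctan2(v[1],v[0])-np.pi/2)
Q=R.from_quat(monitor.sense()["ee_rot"]).as_matrix()[:,0]; h=np.array([Q[0],Q[1],0]);h/=np.linalg.norm(h)
p=monitor.sense()["position"]; env.movel(p-.06*h,.2); env.movel(p-.09*h+[0,0,.12],.25); st()
env.reach((.36,.2,.36),ori(d(-40),d(10),1)); env.release()
env.reach((.33,-.12,.36),ori(d(75),d(10),-1)); st()
f=eyes.grab_frame("side"); crop(f,"stage1",220,190,360,300,5)
E
```

```text
white [0.58793292 0.05037106] 0.09524089809867711 yaw -0.11518185462949226
16.12 [0.522  0.2378 0.2785] gap -0.003 F [ 0.7 -0.3 -0.6]
19.01 [ 0.3302 -0.1195  0.3601] gap 1.0 F [-0.6 -0.2 -0.4]
```

View pics/stage1.png

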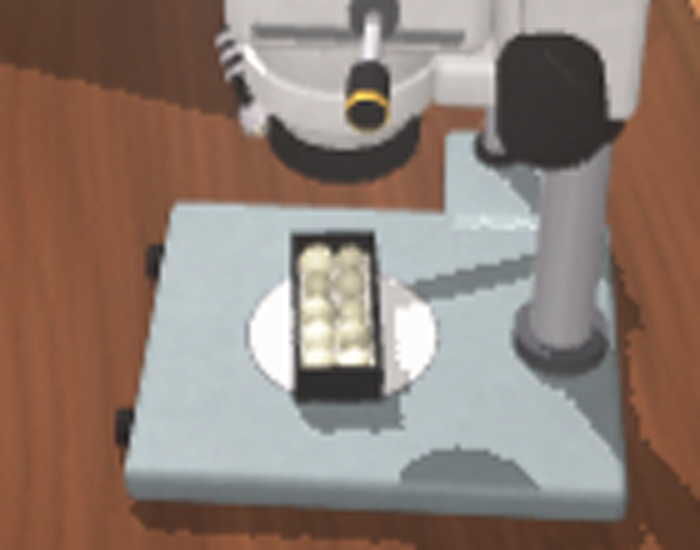

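The tray rim corners are at (291,233), (375,232), (380,367) and (294,370), with the bottom near edge at y 401. The disc is centred near (342,334).

```bash
cat >> h.py <<'E'
def rimpose(f,uv,z):
    q=np.array([unproj(f,x,z) for x in uv]); v=q[0]+q[1]-q[2]-q[3]; return q.mean(0),np.linalg.norm(v)/2,np.arctan2(v[1],v[0])-np.pi/2
TILT=d(50)
E
python3 - <<'E'
from h import *
S=eyes.grab_frame("side")
s=lambda p:np.array([220,190])+(np.array(p)+.5)/5-.5
c,L,yaw=rimpose(S,[s(x) for x in[(291,233),(375,232),(380,367),(294,370)]],.044);print("white",c,L,yaw,"disc",unproj(S,s((342,334)),.022))
c=.5*c+.5*np.array([.588,.048]); q=ori(d(81),TILT,-1); A=R.from_quat(q).as_matrix()[:,0]; dirv=np.array([np.cos(d(81)),np.sin(d(81)),0])
g=np.array([*c,.043])-.033*dirv; p=tcp(g,q); print(p)
try:
    env.reach((.5,-.2,.22),q); st()
    env.movel(p-.12*A,.25); st("pre")
    print(env.movel(p,.12,guard=12)); st("at")
    if monitor.sense()["position"][1]>p[1]-.01:
        env.close_gripper(45); st("closed"); 
        env.movel(monitor.sense()["position"]+[0,0,.02],.08); st("lift")
except env.MotionError as e: print(e)
f=eyes.grab_frame("side"); crop(f,"white1",200,150,380,300,4)
E
```

```text
white [0.58669007 0.04906904] 0.09866812356103462 -0.11242059417541528 disc [0.58985567 0.04518869]
[0.58442363 0.03008947 0.03097987]
20.06 [ 0.5001 -0.1995  0.2211] gap 0.999 F [ 0.3 -0.1  1. ]
pre 20.98 [ 0.5702 -0.0617  0.1094] gap 1.003 F [ 0.1 -0.5  0.6]
False
at 22.12 [0.5848 0.0295 0.0314] gap 1.004 F [ 0.2 -0.7 -0.5]
closed 22.59 [0.5846 0.0298 0.0314] gap 0.505 F [-1.  -3.4  4.5]
lift 23.0 [0.5847 0.0298 0.0517] gap 0.507 F [-0.4  0.  -1.7]
```

View pics/white1.png

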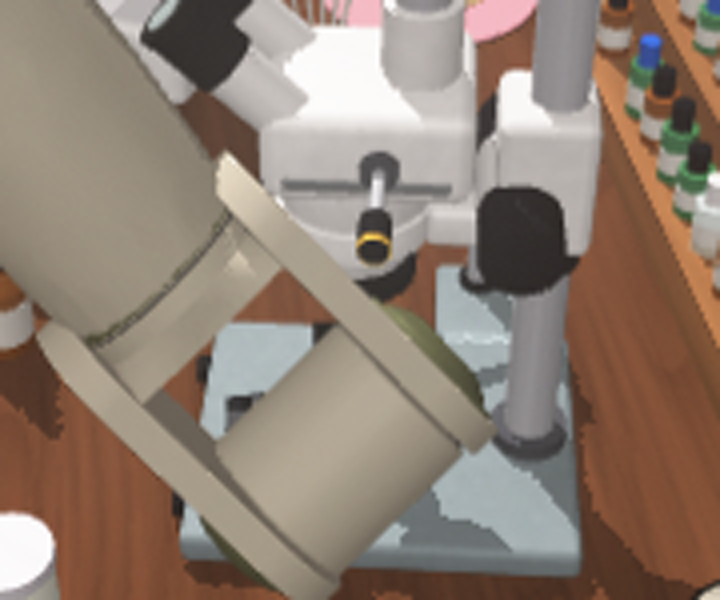

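White tray gripped (43 mm gap) and lifted; the wrist hides it in this view. Withdrawing to the right and placing it on the mat.

```bash
python3 - <<'E'
from h import *
s=monitor.sense();p=s["position"];h=d(87);q=ori(h,TILT,-1)
try:
    env.movel(p-.20*YM+[0,0,.0],.2); st("out")
    g=np.array([.427,-.283,.026])-.033*np.array([np.cos(h),np.sin(h),0]); t=tcp(g,q)
    env.movel(t+[0,0,.06],.2,frame=q); st("over")
    print(env.movel(t-[0,0,.002],.05,guard=5)); st("down")
    env.release(); st("open")
    A=R.from_quat(q).as_matrix()[:,0]
    env.movel(monitor.sense()["position"]-.10*A,.2)
    env.movel(monitor.sense()["position"]+[-.05,-.06,.06],.25);st()
except env.MotionError as e: print(e);st()
f=eyes.grab_frame("top"); crop(f,"mat1",300,180,440,295,5)
E
```

```text
out 24.2 [ 0.5489 -0.1658  0.0513] gap 0.508 F [-0.9  0.5 -1.1]
over 25.27 [ 0.4265 -0.3007  0.0739] gap 0.508 F [ 0.  -0.3 -2.5]
True
down 26.41 [ 0.4259 -0.3015  0.0134] gap 0.507 F [ 0.8 -0.9  5.7]
open 26.9 [ 0.4256 -0.3011  0.0125] gap 0.998 F [-0.   0.1  0.4]
28.09 [ 0.372  -0.4355  0.1348] gap 0.999 F [ 0.3  0.7 -0.8]
```

View pics/mat1.png

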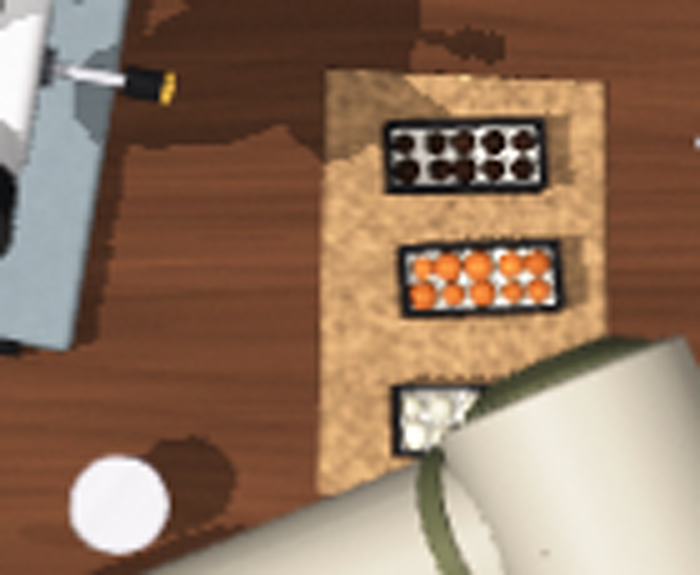

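White lies on the near place at left edge (393,387)–(393,455). Amber rim corners are (399,246), (559,240), (564,309), (403,318). Brown is undisturbed. I'll measure the gaps, then grasp amber by its near end.

```bash
python3 - <<'E'
from h import *
f=eyes.grab_frame("top"); t=lambda p:np.array([300,180])+(np.array(p)+.5)/5-.5
U=lambda *P:np.array([unproj(f,t(x),.026) for x in P])
am=U((399,246),(559,240),(564,309),(403,318)); br=U((386,122),(545,119),(547,189),(387,192)); wh=U((393,386),(393,456))
print("amber",am.mean(0),am.round(3).tolist()); print("brown",br.mean(0),br.round(3).tolist()); print("white",wh.round(3).tolist())
v=am[0]+am[3]-am[1]-am[2]; h=np.arctan2(v[1],v[0]); print("head",np.rad2deg(h))
c=(am.mean(0)+[.5146,-.2922])/2
jx=(wh[0,0]+br[2:,0].mean())/2; print("jaw centre x",jx,"free",br[2:,0].mean()-wh[0,0])
h=(h+1.597)/2; u=np.array([np.cos(h),np.sin(h),0])
g=np.array([*c,.026])-.042*u; g[0]=jx+ -.042*u[0]
q=ori(h,TILT,-1);A=R.from_quat(q).as_matrix()[:,0];p=tcp(g,q)
np.save("amb.npy",np.r_[c,h]); print(c,np.rad2deg(h),p)
try:
    env.movel(p-.11*A,.2,frame=q); st("pre")
    r=env.movel(p,.12,guard=8); print(r); st("at")
    if not r:
        env.close_gripper(60); st("closed")
        env.movel(monitor.sense()["position"]+[0,0,.06],.1); st("lift")
except env.MotionError as e: print(e);st()
T=eyes.grab_frame("top");S=eyes.grab_frame("side")
im=np.hstack([cv2.resize(T["frame"][180:295,300:430,::-1],(400,354),interpolation=cv2.INTER_CUBIC),cv2.resize(S["frame"][300:420,190:350,::-1],(400,354),interpolation=cv2.INTER_CUBIC)])
cv2.imwrite("pics/amb1.png",im)
E
```

```text
amber [ 0.5131342  -0.29271516] [[0.534, -0.242], [0.536, -0.343], [0.493, -0.343], [0.489, -0.242]]
brown [ 0.59100314 -0.28759028] [[0.613, -0.238], [0.614, -0.339], [0.569, -0.337], [0.568, -0.236]]
white [[0.447, -0.234], [0.404, -0.232]]
head 91.76714823854284
jaw centre x 0.5077765112989254 free 0.12170647939197154
[ 0.5138671  -0.29245758] 91.63425406046767 [ 0.50856578 -0.32012129  0.01397987]
pre 29.1 [ 0.5107 -0.4044  0.0847] gap 1.0 F [-0.1 -0.6  0.2]
False
at 30.17 [ 0.5086 -0.3209  0.0145] gap 0.999 F [-0.7  0.8  0.1]
closed 30.63 [ 0.5087 -0.3206  0.0145] gap 0.504 F [ 0.5 -2.9  3.9]
lift 31.39 [ 0.5086 -0.3204  0.0741] gap 0.497 F [ 0.4 -0.5 -1.7]
```

View pics/amb1.png

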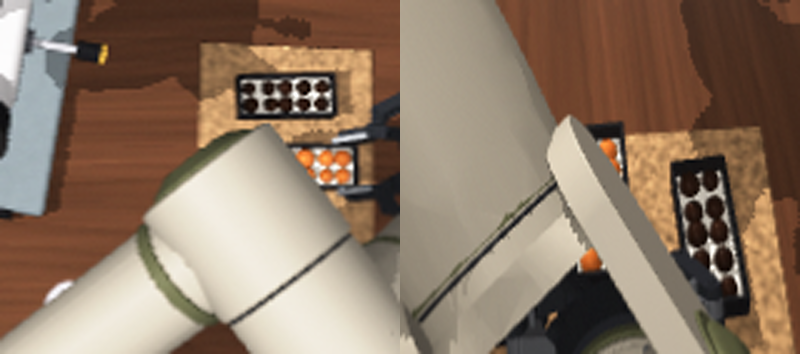

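Amber is held level, with six resins visible in front of the fingers and brown untouched. Carrying it to the stage.

```bash
python3 - <<'E'
from h import *
h=np.pi/2+MIC[2]; q=ori(h,TILT,-1);A=R.from_quat(q).as_matrix()[:,0]
t=np.array([.5902,.0450,.0325])-.0281*YM
try:
    p=monitor.sense()["position"]
    env.movel(t-.20*YM+[0,0,.035],.2,frame=q); st("pre")
    env.movel(t+[0,0,.02],.15); st("over")
    print(env.movel(t-[0,0,.003],.04,guard=5)); st("down")
    env.release(); st("open")
    env.movel(monitor.sense()["position"]-.13*A,.15)
    env.reach((.48,-.22,.24),q); env.reach((.33,-.12,.36),ori(d(75),d(10),-1)); st()
except env.MotionError as e: print(e);st()
f=eyes.grab_frame("side"); crop(f,"stage2",220,190,360,300,5)
E
```

```text
pre 32.38 [ 0.5496 -0.1805  0.0675] gap 0.501 F [-0.2 -1.3 -1.9]
over 33.86 [0.5853 0.0166 0.0525] gap 0.498 F [-0.3 -0.1 -2. ]
True
down 34.36 [0.5851 0.0173 0.0325] gap 0.505 F [-1.   0.5  4.1]
open 34.86 [0.5848 0.0174 0.0323] gap 0.995 F [-0.4 -0.9 -0.2]
37.61 [ 0.3305 -0.12    0.359 ] gap 1.001 F [ 0.6 -0.4 -0.4]
```

View pics/stage2.png

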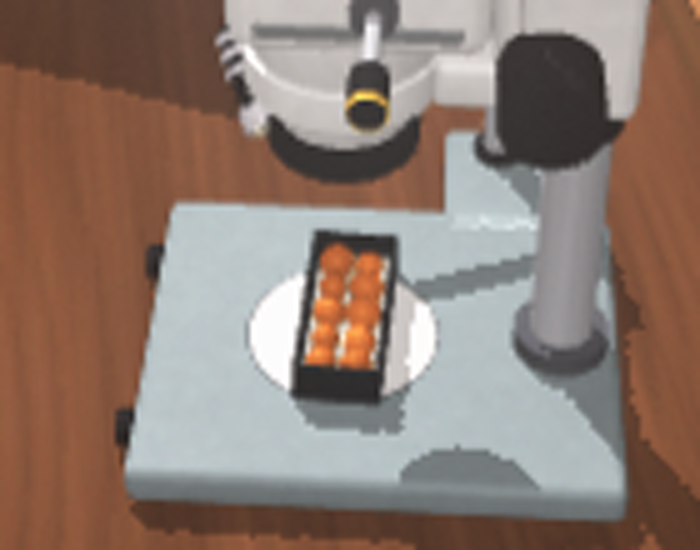

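```bash
python3 - <<'E'
from h import *
S=eyes.grab_frame("side"); s=lambda p:np.array([220,190])+(np.array(p)+.5)/5-.5
c,L,y=rimpose(S,[s(x) for x in[(315,232),(398,236),(380,370),(295,366)]],.044);print(c,L,y,"target",W((-20,0,22)),MIC[2])
D=c-W((-20,0,22))[:2];print("off mic x,y mm",D@[np.cos(MIC[2]),np.sin(MIC[2])]*1e3,D@YM[:2]*1e3)
T=eyes.grab_frame("top"); crop(T,"fin",130,100,440,310,2.55)
E
```

```text
[0.59281792 0.04785514] 0.09770486432901261 -0.23582619664770577 target [0.59041956 0.04496091 0.022     ] -0.179
off mic x,y mm 1.8447413736093543 3.2750063822349635
```

The amber tray is centred within about 4 mm. The geometry also settles the lamp: a lamp perpendicular to its 137 mm arm aims at the stage centre at 205.6° in the stand's frame, and I measured 204°. A last numeric check of the lamp and bystanders follows, then hand-in.

```bash
python3 - <<'E'
from h import *
import pickle;T0,S0=pickle.load(open("f0.pkl","rb"))
f=eyes.grab_frame("top"); hsv=cv2.cvtColor(f["frame"],cv2.COLOR_RGB2HSV)
m=cv2.inRange(hsv,(5,170,150),(16,255,255))[200:235,235:290]; ys,xs=np.nonzero(m)
g=unproj(f,(xs.mean()+235,ys.mean()+200),.172)-PIV; print("lamp swing",np.arctan2(g[1],g[0])%6.2832-2.3356,"stand angle deg",np.rad2deg(np.arctan2(g[1],g[0])-MIC[2])%360)
for n,(x0,y0,x1,y1) in dict(flacon=(183,272,215,298),dropper=(235,275,255,295),candle=(345,140,378,172),jar=(310,268,336,294),blotter=(150,182,180,218),brown=(374,200,412,220),head=(268,155,308,235)).items():
    D=np.abs(f["frame"][y0:y1,x0:x1].astype(int)-T0["frame"][y0:y1,x0:x1]).max(2); print(n,"changed px share",round((D>40).mean(),3))
gray=f["frame"][255:280,375:415].min(2); ys,xs=np.nonzero(gray>150); print("white resin centre",unproj(f,(xs.mean()+375,ys.mean()+255),.018) if len(xs) else None,len(xs))
st(); job.hand_in()
E
```

```text
lamp swing 1.0386208774024532 stand angle deg 203.58371811633302
flacon changed px share 0.0
dropper changed px share 0.0
candle changed px share 0.0
jar changed px share 0.052
blotter changed px share 0.0
brown changed px share 0.0
head changed px share 0.017
white resin centre [ 0.4019706  -0.27984633] 460
37.81 [ 0.3305 -0.1206  0.359 ] gap 0.997 F [0.4 0.1 0.6]
the job is handed in; nothing more can be done
```

I finished all four steps in the order asked and handed the job in at 37.8 s. No verdict was reported. The lamp being at its stop is inferred rather than confirmed.

- **Light-path rod:** I gripped the knob and drew it out. Its ring moved about 12 mm in the image, which puts it at the middle click.
- **Spot lamp:** I pushed the pin until it held still against 9–16 N in two tries. It swung only about 1.05 rad, not 1.3. I took that as the stop, with the lamp having started part-way round. The arm ended at about 204° in the stand's frame, and a lamp aimed at the stage centre would sit at 205.6°.
- **White tray:** It is on the near free place of the mat, carried at constant tilt. The last automatic position reading for it, x 0.402, is unreliable because its mask probably included other bright pixels. It disagrees with the corners I measured just after placing it, which put its long edges at x 0.404 and 0.447.
- **Amber tray:** It lies flat on the stage. The side camera puts its centre about 2 mm (x) and 3 mm (y) off the stage centre. It is turned about 3° from the stand's axes, close to what that camera can resolve.
- **Other things on the desk:** The flacon, dropper bottle, candle, blotter stand and brown tray show no change in the top image. The stopper jar area changed by 5 % and the microscope head by 2 %; I put these down to shadow but did not confirm it. The last overview picture could not be viewed because the picture limit was reached.

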